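Put the flat camera battery on charge in the free bay

TASK

Put the flat battery on charge: lay it gently in the one free bay of the sloping charger, contact end down against the foot of the bay and lying flat on the face like its neighbours. Then push the selector knob in, turn it to the colour of that bay and let it spring back out. Leave the other batteries and everything else on the desk where they are.

Things in the scene. Friction and masses are not known exactly. Their poses are not given: they have to be found in the camera images.
- flat: flat battery to be charged: dark block 104 x 50 x 42 mm (x, y, z), 0.2 to 0.5 kg, on the desk mat, end contacts bare. Origin at the centre of its underside; z out of its top face, x lengthwise away from the contact end: the brass contacts are on its -x end. A white arrow on top points to the contact end; a plain blue label covers the other half.
- flat_contacts (a point): point on the flat battery at the lower edge of its contact end, in the middle of the width: 52 mm from the battery's origin along its -x. Axes as the battery's.
- spare: a charged battery of the same kind lying on the mat, told apart by the bright orange cover (24 mm long) over its contact end. Not to be moved. Origin at the centre of its underside, axes as the flat battery's.
- full_a: a full battery of the same size already lying in one of the three bays. Leave it. Origin at the centre of its underside, on the charger's face, 52 mm up the slope from its bay point. Its frame stays level (only yawed with the charger) though the block slopes.
- full_b: another full battery lying in another of the three bays. Leave it. Origin and frame as for full_a.
- charger: desk charger, fixed grey wedge 180 mm deep (x), 352 wide (y), 111 high; place and yaw vary. Origin: centre of its underside, x level, away from its front. Its face rises at 30 degrees from the low front edge (26 mm high, on the robot's side). On it, from left (+y): blue, yellow, red bay, 88 mm apart, then the selector. Lamp at a bay's upper end: green = full battery, orange = bay free.
- bay1 (a point): blue bay (left): the point on the sloping face against the foot stop, mid-width, where a battery's contact point comes to rest. Axes: x up the slope (30 degrees above level), y left, z straight out of the face; a seated battery has its x and z along these. Foot stop 14 mm high with a coloured top; side cheeks 12 mm high run 28 mm up the slope from it, 60 mm apart (5 mm of room each side).
- bay2 (a point): yellow bay (middle), same point, axes and sizes as bay1. Above the short cheeks the bays are open and flat; batteries lying in neighbouring bays have 38 mm between them for fingers.
- bay3 (a point): red bay (right), same point, axes and sizes as bay1. The selector's axis is 86 mm to the right of its centre line and 58 mm up the slope from this point.
- selector_grip (a point): on the selector's axis, at the top of its round black skirt (56 mm across), 19 mm above the sloping face when out. On the skirt stands the bar grip, 54 mm long, 16 thick, 32 high, black, white line at the pointer end. Axes turn with it: x along the bar to the pointer end, y across the bar, z along the axis, straight out of the face (30 degrees from vertical, leaning to the robot).
- selector (a joint): turn of the selector in rad, growing clockwise as seen looking onto the face: 0 off (white mark, as found, pointer 0.72 rad left of straight up the slope), 0.48 blue, 0.96 yellow, 1.44 red. Locked against turning unless the knob is pushed in. Let go within about 0.15 rad of a mark it settles into that mark by itself.
- selector_push (a joint): how far the selector is pushed in along its axis, in m: 0 out, 0.010 fully in against a stop. The spring takes 3 N to start and 8 N fully in. The knob turns freely once it is about 0.008 in; it comes out only at a mark.
- camera: camera with lens on the right of the mat, about 140 x 145 x 108 mm. Bystander. Origin at its underside.
- zoom_lens: large lens standing at the left of the mat, 84 mm across, 150 mm high. Bystander. Origin at the centre of its underside.
- prime_lens: short lens standing at the right of the charger, 72 mm across, 75 mm high. Bystander. Origin at the centre of its underside.
- blower: red dust blower standing at the left front of the mat, 62 mm across, 128 mm high. Bystander. Origin at the centre of its underside.
- flash: camera flash lying across the mat in front of the charger, 56 x 165 x 44 mm. Bystander. Origin at its underside.
Mind the look-alikes: they are no part of the job. Leave any pink or purple look-alike of the flat alone.

How it is judged (in metres and radians):
On the way, in this order (a step that is already met when the one before it is completed fails the run):
1. the flat battery lies let go in a bay, contact end against the foot (((distance between flat_contacts and bay1 below 0.01 m and angle between the z axis of flat and the z axis of bay1, either way round below 0.1 rad and angle between the x axis of flat and the x axis of bay1, either way round below 0.15 rad) or (distance between flat_contacts and bay2 below 0.01 m and angle between the z axis of flat and the z axis of bay2, either way round below 0.1 rad and angle between the x axis of flat and the x axis of bay2, either way round below 0.15 rad) or (distance between flat_contacts and bay3 below 0.01 m and angle between the z axis of flat and the z axis of bay3, either way round below 0.1 rad and angle between the x axis of flat and the x axis of bay3, either way round below 0.15 rad)) and contact force between the fingers and flat below 0.2 N and linear speed of flat below 0.02 m/s), for 0.3 s.
2. the selector stands out at the mark of the bay that holds the flat battery ((((distance between flat_contacts and bay1 below 0.01 m and angle between the z axis of flat and the z axis of bay1, either way round below 0.1 rad and angle between the x axis of flat and the x axis of bay1, either way round below 0.15 rad) and (value of joint selector between 0.36 and 0.6 rad and value of joint selector_push below 0.003 m)) or ((distance between flat_contacts and bay2 below 0.01 m and angle between the z axis of flat and the z axis of bay2, either way round below 0.1 rad and angle between the x axis of flat and the x axis of bay2, either way round below 0.15 rad) and (value of joint selector between 0.84 and 1.08 rad and value of joint selector_push below 0.003 m)) or ((distance between flat_contacts and bay3 below 0.01 m and angle between the z axis of flat and the z axis of bay3, either way round below 0.1 rad and angle between the x axis of flat and the x axis of bay3, either way round below 0.15 rad) and (value of joint selector between 1.32 and 1.56 rad and value of joint selector_push below 0.003 m)))), for 0.2 s.
At the end, for the whole second after the job is handed in: The flat battery lies at rest and let go in the bay that was free, its contact point within 10 mm of the bay point, flat on the face within 0.10 rad and along the bay within 0.15 rad; the selector is within 0.12 rad of that bay's mark, at rest and out (pushed in less than 3 mm) ((((distance between flat_contacts and bay1 below 0.01 m and angle between the z axis of flat and the z axis of bay1, either way round below 0.1 rad and angle between the x axis of flat and the x axis of bay1, either way round below 0.15 rad) and (value of joint selector between 0.36 and 0.6 rad and value of joint selector_push below 0.003 m)) or ((distance between flat_contacts and bay2 below 0.01 m and angle between the z axis of flat and the z axis of bay2, either way round below 0.1 rad and angle between the x axis of flat and the x axis of bay2, either way round below 0.15 rad) and (value of joint selector between 0.84 and 1.08 rad and value of joint selector_push below 0.003 m)) or ((distance between flat_contacts and bay3 below 0.01 m and angle between the z axis of flat and the z axis of bay3, either way round below 0.1 rad and angle between the x axis of flat and the x axis of bay3, either way round below 0.15 rad) and (value of joint selector between 1.32 and 1.56 rad and value of joint selector_push below 0.003 m))) and contact force between the fingers and flat below 0.2 N and linear speed of flat below 0.02 m/s and velocity of joint selector between -0.05 and 0.05 rad/s); the robot touches nothing.
It fails at once if a full battery is shifted in its bay by more than 12 mm (distance of any of full_a, full_b from where it was at the start of the episode above 0.012 m).
It fails at once if the capped spare battery is moved by more than 20 mm (distance of spare from where it was at the start of the episode above 0.02 m).
It fails at once if something else on the desk is moved by more than 30 mm (distance of any of camera, zoom_lens, prime_lens, blower, flash from where it was at the start of the episode above 0.03 m).
It fails at once if the flat battery is dropped or thrown (moves faster than 0.6 m/s with no finger on it) (linear speed of flat above 0.6 m/s and contact force between the fingers and flat below 0.2 N).
It also fails if it takes over 64 s, if anything falls off the work surface, if the arm or the gripper's body presses on something with over 40 N, if the wrist force passes 120 N, or if a joint passes its speed limit or range.

ROBOT

A 6-joint arm with a two-finger parallel gripper is mounted at the origin on the work surface. World frame = base frame: x ahead of the robot, y to its left, z up, the work surface at z = 0. Lengths are in mm, angles in rad, forces in N, time in s.
With the tool pointing down it reaches from about 350 to 775 mm from the base axis. Payload 7.3 kg.
Tool frame: the origin (TCP) lies at the very end of the fingers, on their centre line; the grasp point (between the pads) lies 19 mm behind it; z points along the fingers, y is the line along which they close (so a half turn about z gives the same grasp; the last joint's range is limited). The gripper opens to 92 mm and grips with 3 to 60 N. Pads are 19 mm wide; open, the fingers measure 130 mm over their backs; the gripper's body (75 mm by 190 mm) begins 47 mm behind the grasp point.
Start: joints at [1.081, 0.342, 1.524, -0, 1.275, -0.146], TCP at [176.946, 494.302, 226.741] pointing down, gripper open.
Joint ranges: [-2.53, 2.53], [-0.77, 2.02], [0.04, 2.7], [-1, 4.14], [0.28, 2.66], [-3.11, 3.11]. Speed limits (rad/s): [2.57, 2.57, 3.14, 3.14, 3.14, 3.14].

INTERFACE

Orientations are given as [roll, pitch, yaw] about the fixed x, y, z axes, in that order (R = Rz(yaw) Ry(pitch) Rx(roll)).
In Python, from plant import bot gives the robot as it stands.
- The arm moves only by the tool jog_arm, never from a script. Its argument "targets" is a list of rows, each an object with "xyz": the shift along the tool's x, y, z as a fraction of full scale, a list of three; "spin": the turn about the tool's z as a fraction of full scale. In form: [{"xyz": [x, y, z], "spin": spin}, ...]. A call has exactly 10 rows; each row shifts and turns the commanded pose from where the row before left it, along the tool's axes as they then stand; what a row does not reach is not made up. Full scale, the value 1, is 80 mm for a shift and 0.1 rad for a turn. A row lasts 1/8 s, in which the tool goes at most 62.5 mm and 10.7 degrees, less where a joint would pass 70% of its speed; a pose out of reach is approached as far as the arm can. A call with a number of a shift or a turn outside -1 to 1 is refused whole. A call with a gripper value outside its range is refused whole. "gripper" is the opening in per cent of the stroke, from 0 (shut) to 100 (fully open), set as the call begins (left out, the last holds). The fingers move at their own pace and stop on an object; the grip force is fixed at half the most. Time passes only in rows, so rows that do not move let the fingers close, or fill a call up. It gives the time, the measured TCP pose, the force, the opening and the grip force at its end, in the units of the state.
- bot.get_obs(): the state, without advancing time (a new reading comes with each control period).
- bot.capture(name): name is "scene" or "top"; returns the picture (420x560x3 uint8, blue, green, red); there is no depth.
- bot.get_calibration(name): a dict with "vfov" (degrees; the focal length in pixels is half the picture's height over the tangent of half this angle, whatever the lens; pixels are square), "cx", "cy" (the principal point, pixels), "eye" and "rotation" of the camera in the world. Camera axes: x right, y down, z forward; pixel columns grow to the right and rows downward; lengths in mm; the calibration is good to about 2 mm. A picture is of the moment at which its call begins. get_calibration takes no time and is no camera call.
- bot.close_job(): hands the job in; it is judged then, once.
The state is a dict: "time": time; "joint_positions": joint angles; "dq": joint speeds; "tau": joint torques, N m; "tool_pos": TCP position; "tcp_rot": TCP orientation; "contact_force": force on the tool from outside, world axes, zero at the start; "moment": the same for the moment, N m; "grip_width": finger opening in mm; "finger_force": force on a finger pad.
Only numpy, scipy, OpenCV 4.12 (cv2) and the standard library are available. Lean on these libraries where they do the work, as an engineer would, in place of code of your own. Each camera call takes 0.05 s, during which the arm holds its last target. There are 200 camera calls.

## Working session

There is one attempt and no reset: what is moved stays moved. The work goes in short steps, Python scripts to look and compute and a tool call to move; the robot and the scene stay as the last step left them, time stands still between calls to the robot, and variables do not carry over. Pictures are saved under pics/ and viewed, at most 10 in all, crops included, and the job is handed in when it is done.

Besides the shell and the picture viewer there is one more tool, called after "Emit:" as name(argument=value, ...) on one line, values as JSON. jog_arm: Moves the arm, as the interface text tells. Shift numbers are shares of 80 mm and turn numbers shares of 0.1 rad, none past 1 either way. Its arguments: {"type":"object","properties":{"targets":{"type":"array","items":{"type":"object","properties":{"xyz":{"type":"array","items":{"type":"number"}},"spin":{"type":"number"}}}},"gripper":{"type":"number"}},"required":["targets"]}

```bash
ls; mkdir -p pics
python3 - <<'E'
from plant import bot
import cv2
for n in("scene","top"):
    cv2.imwrite(f"pics/{n}0.png",cv2.resize(bot.capture(n),(784,588),interpolation=cv2.INTER_CUBIC)); print(bot.get_calibration(n))
print(bot.get_obs())
E
```

```text
pics
{'vfov': 48.995107018604195, 'cx': 285.8945985503175, 'cy': 210.60522282480338, 'eye': array([ 868.43490043, -731.45744085,  988.94330459]), 'rotation': array([-2.38675431,  0.01744483,  0.53622648])}
{'vfov': 45.567995604254065, 'cx': 283.15003850047833, 'cy': 206.73406531842684, 'eye': array([ 137.96796857,    7.44194587, 1563.27596772]), 'rotation': array([-2.94567595, -0.01932495, -1.58087281])}
{'time': 0.1, 'joint_positions': array([ 1.08102111e+00,  3.42616413e-01,  1.52494530e+00, -1.23799566e-05,
        1.27538949e+00, -1.45998359e-01]), 'dq': array([ 0.0012957 , -0.00071912, -0.00389843,  0.00012709,  0.00067201,
        0.00017159]), 'tau': array([ 2.52307553e-03, -4.32008994e+01, -2.44694728e+01,  7.19887507e-02,
        5.25368366e-02, -1.10193770e-05]), 'tool_pos': array([176.75376441, 493.95616117, 226.12516322]), 'tcp_rot': array([-3.14024684e+00, -1.85928672e-04,  2.79781929e+00]), 'contact_force': array([-0.27081228,  0.0893998 ,  0.58519963]), 'moment': array([ 0.02250539, -0.01691966, -0.04320714]), 'finger_force': 0.0, 'grip_width': 91.729987641663}
```

View pics/scene0.png

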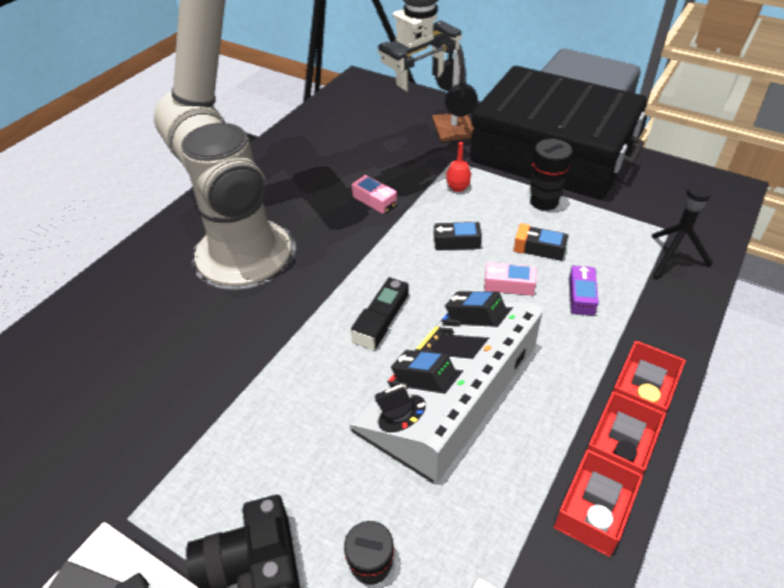

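View pics/top0.png

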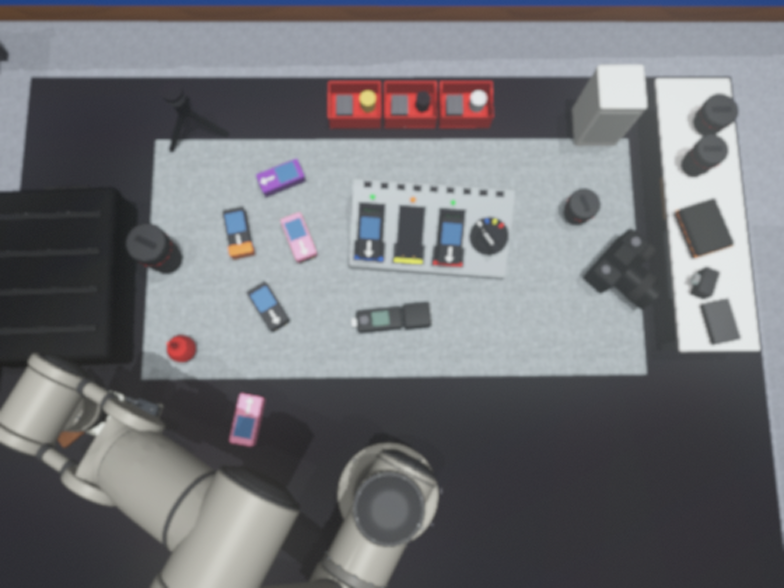

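The top view shows the charger with the yellow (middle) bay free, its lamp orange at about (412,200). The flat battery is at about (268,306), the spare with the orange cap at (238,233), and the selector at (489,236). I'll enlarge both views to get exact positions.

Run:
```python
from plant import bot
import cv2,numpy as np
def grid(im,x0,y0,w,h,s,f,st=20):
    c=cv2.resize(im[y0:y0+h,x0:x0+w],None,fx=s,fy=s,interpolation=cv2.INTER_CUBIC)
    for x in range((x0//st+1)*st,x0+w,st):
        cv2.line(c,(int((x-x0+.5)*s),0),(int((x-x0+.5)*s),6),(0,0,255),1); cv2.putText(c,str(x),(int((x-x0+.5)*s)-10,18),0,.4,(0,0,255),1)
    for y in range((y0//st+1)*st,y0+h,st):
        cv2.line(c,(0,int((y-y0+.5)*s)),(6,int((y-y0+.5)*s)),(0,0,255),1); cv2.putText(c,str(y),(8,int((y-y0+.5)*s)+4),0,.4,(0,0,255),1)
    cv2.imwrite(f,c)
grid(bot.capture("top"),170,120,200,125,4,"pics/topc.png")
grid(bot.capture("scene"),245,150,150,198,3,"pics/scenec.png")
```

```text
(no output)
```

View pics/topc.png

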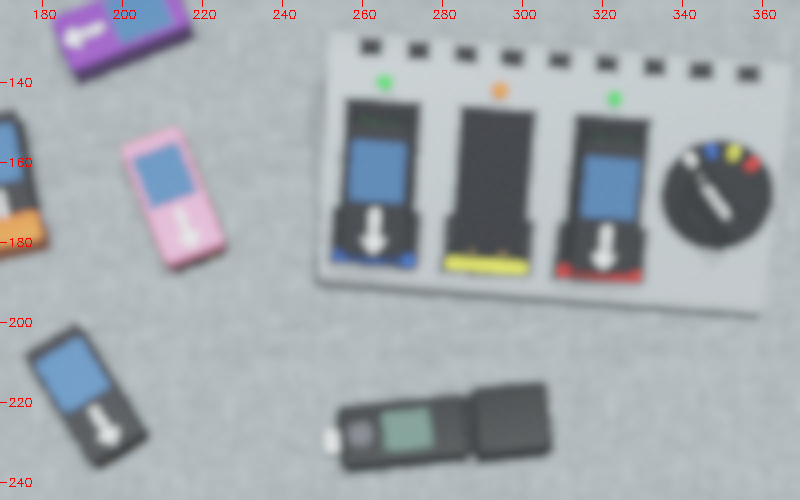

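View pics/scenec.png

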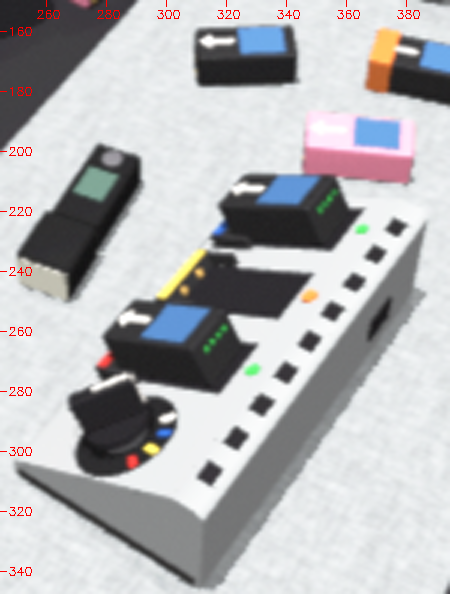

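```bash
cat > fit.py <<'E'
from plant import bot
import numpy as np, cv2
from scipy.optimize import least_squares
from scipy.spatial.transform import Rotation as Rn
C={n:bot.get_calibration(n) for n in("top","scene")}
def proj(n,P):
    c=C[n]; f=210/np.tan(np.radians(c["vfov"]/2))
    p=(np.atleast_2d(P)-c["eye"])@Rn.from_euler("xyz",c["rotation"]).as_matrix()
    return p[:,:2]/p[:,2:]*f+[c["cx"],c["cy"]]
def px(n,q): # crop pixel -> picture pixel
    return np.array(q)/(4 if n=="top" else 3)+([169.5,119.5] if n=="top" else [244.5,149.5])
def place(p,L):
    c,s=np.cos(p[2]),np.sin(p[2]); L=np.atleast_2d(L).astype(float)
    return np.c_[p[0]+c*L[:,0]-s*L[:,1],p[1]+s*L[:,0]+c*L[:,1],L[:,2]]
k,h=np.cos(np.pi/6),.5
def face(x0,s,y,n): # bay-ish coordinates -> charger frame
    return [-90+x0+s*k-n*h, y, 26+x0*h/k+s*h+n*k]
E
cat > m.py <<'E'
from fit import *
FL=[("top",(27,355),(52,25,42)),("top",(76,325),(52,-25,42)),("top",(97,467),(-52,25,0)),("top",(148,436),(-52,-25,0)),
("scene",(198,85),(-52,-25,0)),("scene",(295,82),(52,-25,0)),("scene",(196,52),(-52,-25,42)),("scene",(200,27),(-52,25,42)),("scene",(283,27),(52,25,42))]
def rf(p): return np.concatenate([(proj(n,place(p,L))[0]-px(n,q)) for n,q,L in FL])
r=least_squares(rf,[480,250,.6],x_scale=[10,10,.1],loss="soft_l1");print("flat",r.x);print(rf(r.x).reshape(-1,2).round(1))
CH=[("top",(333,33),(90,176,111)),("top",(790,66),(90,-176,111)),("top",(316,287),(-90,176,0)),("top",(760,318),(-90,-176,0)),
("scene",(14,462),(-90,-176,26)),("scene",(205,587),(90,-176,0)),("scene",(205,520),(90,-176,111)),("scene",(427,218),(90,176,111))]
BY=[("top",(348,100),(104,113,0)),("top",(420,104),(104,63,0)),("top",(575,117),(104,-63,0)),("top",(650,121),(104,-113,0)),
("scene",(330,249),(104,63,0)),("scene",(219,391),(104,-113,0)),("scene",(255,347),(104,-63,0)),("scene",(365,212),(104,113,0)),("top",(718,194),(58,-174,2)),
("top",(447,255),(0,30,14)),("top",(528,261),(0,-30,14))]
yo=0
def rc(p):
    a=[proj(n,place(p,L))[0]-px(n,q) for n,q,L in CH]
    b=[proj(n,place(p,face(p[3],L[0],L[1]+p[4],L[2])))[0]-px(n,q) for n,q,L in BY]
    return np.concatenate(a+b)
r=least_squares(rc,[600,-50,0,20,43],x_scale=[10,10,.1,10,10],loss="soft_l1");p=r.x;print("charger",p);print(rc(p).reshape(-1,2).round(1))
for nm,a in(("bay2",(0,0,0)),("skirt",(58,-174,19)),("bay3",(0,-88,0))): print(nm,place(p,face(p[3],a[0],a[1]+p[4],a[2])))
E
python3 m.py
```

```text
flat [405.88453984 262.91001355   0.54318124]
[[-1.9 -0.2]
 [-0.1 -0.9]
 [-0.6  2.1]
 [ 0.5  1.6]
 [-0.5  1.1]
 [ 0.2  1.6]
 [ 0.4  2.1]
 [-1.6 -0.1]
 [ 3.8 -0.7]]
charger [ 5.73782098e+02 -1.00251183e+02 -7.71384582e-02  3.52516204e+01
  4.41310664e+01]
[[-0.5 -1.4]
 [ 0.1 -1.6]
 [ 0.8  0.5]
 [-0.7  0.4]
 [-0.  -0.6]
 [-1.4  2.2]
 [-0.2  0. ]
 [ 0.8 -1.1]
 [ 0.7  0.6]
 [-1.   0.8]
 [ 1.3  0.4]
 [-1.2  0.6]
 [ 0.6 -0.5]
 [ 0.2 -0.2]
 [-0.5  0.1]
 [-1.6 -0.2]
 [ 0.1 -1.6]
 [ 0.6 -2.3]
 [-0.3 -2.5]]
bay2 [[522.59735071 -52.0323303   46.35253251]]
skirt [[ 549.79692239 -228.65360112   91.80701518]]
bay3 [[ 515.81589639 -139.77064506   46.35253251]]
```

Emit:
jog_arm(targets=[{"xyz":[0,0,0],"spin":-0.89},{"xyz":[0,0,0],"spin":-0.89},{"xyz":[0,0,0],"spin":-0.89},{"xyz":[0,0,0],"spin":-0.89},{"xyz":[0,0,0],"spin":-0.89},{"xyz":[0,0,0],"spin":-0.89},{"xyz":[0,0,0],"spin":-0.89},{"xyz":[0,0,0],"spin":-0.89},{"xyz":[0,0,0],"spin":-0.89},{"xyz":[0,0,0],"spin":-0.86}], gripper=100)

```text
time: 1.45
tool_pos: [176.9, 494.2, 226.5]
tcp_rot: [-3.141, -0.0, -2.596]
contact_force: [0.1, -0.2, 0.6]
grip_width: 91.8
finger_force: 0.0
```

```bash
cat > go.py <<'E'
from fit import *
def go(P,yaw):
    o=bot.get_obs(); y=o["tcp_rot"][2]; d=np.array(P,float)-o["tool_pos"]
    dy=-((yaw-y+np.pi)%(2*np.pi)-np.pi)
    t=np.array([d[0]*np.cos(y)+d[1]*np.sin(y), d[0]*np.sin(y)-d[1]*np.cos(y), -d[2]])
    print("at",o["tool_pos"].round(1),"rpy",o["tcp_rot"].round(3),"t",round(o["time"],2),"F",o["contact_force"].round(1),"w",round(o["grip_width"],1),round(o["finger_force"],1)); print("shift/80:",(t/80).round(3),"spin/.1:",round(dy/.1,2))
E
python3 -c "
from go import *
go([417,269.6,120],.543+np.pi)"
```

```text
at [176.9 494.2 226.5] rpy [-3.141 -0.    -2.596] t 1.45 F [ 0.1 -0.2  0.6] w 91.8 0.0
shift/80: [-1.107 -3.958  1.332] spin/.1: 0.03
```

Emit:
jog_arm(targets=[{"xyz":[-0.14,-0.49,0]},{"xyz":[-0.14,-0.5,0]},{"xyz":[-0.14,-0.5,0]},{"xyz":[-0.14,-0.5,0]},{"xyz":[-0.14,-0.5,0]},{"xyz":[-0.14,-0.5,0.2]},{"xyz":[-0.14,-0.5,0.3]},{"xyz":[-0.13,-0.47,0.4]},{"xyz":[0,0,0.43]},{"xyz":[0,0,0]}])

```text
invalid input
```

Run:
```python
from go import *
go([417,269.6,6],.543+np.pi)
a,b=bot.capture("top"),bot.capture("scene")
q=proj("top",[[417,269.6,25]])[0].astype(int);r=proj("scene",[[417,269.6,60]])[0].astype(int);print(q,r)
f=lambda im,c:cv2.resize(im[c[1]-45:c[1]+45,c[0]-45:c[0]+45],(396,396),interpolation=cv2.INTER_CUBIC)
cv2.imwrite("pics/near.png",np.hstack([f(a,q),f(b,r)]))
```

```text
at [176.9 494.2 226.5] rpy [-3.141 -0.    -2.596] t 1.45 F [ 0.1 -0.2  0.6] w 91.8 0.0
shift/80: [-1.107 -3.958  2.757] spin/.1: 0.03
[188 215] [331 158]
```

View pics/near.png

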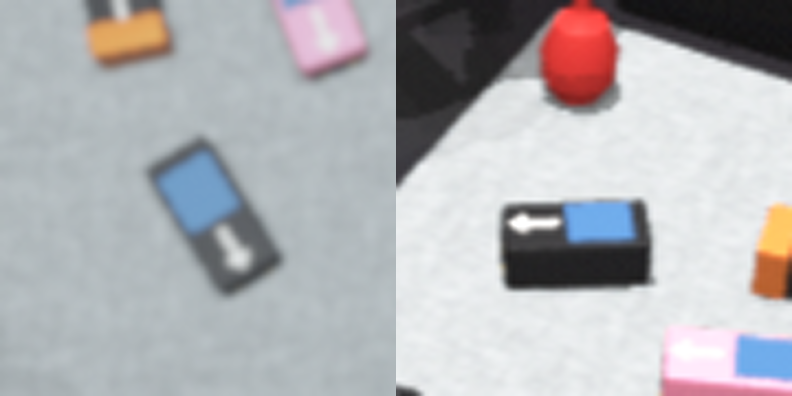

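The jog was refused because I left out spin, so the arm hasn't moved. The picture gives a clear view of the flat battery: its nose is at (255,278) in the top half, and its rear top corner in the scene half is at (644,202). I'll refit with that corrected corner.

```bash
sed -i 's/(283,27),(52,25,42)/(292,26),(52,25,42)/' m.py; python3 m.py | head -10
```

```text
flat [406.03772416 263.11649265   0.5421768 ]
[[-2.  -0.2]
 [-0.1 -1. ]
 [-0.6  2.1]
 [ 0.5  1.6]
 [-0.4  1.1]
 [ 0.3  1.6]
 [ 0.5  2.1]
 [-1.5 -0.1]
 [ 0.8 -0.4]]
```

Emit:
jog_arm(targets=[{"xyz":[-0.14,-0.49,0],"spin":0},{"xyz":[-0.14,-0.5,0],"spin":0},{"xyz":[-0.14,-0.5,0],"spin":0},{"xyz":[-0.14,-0.5,0],"spin":0},{"xyz":[-0.14,-0.5,0],"spin":0},{"xyz":[-0.14,-0.5,0.2],"spin":0},{"xyz":[-0.14,-0.5,0.3],"spin":0},{"xyz":[-0.13,-0.47,0.4],"spin":0},{"xyz":[0,0,0.43],"spin":0},{"xyz":[0,0,0],"spin":0}])

```text
time: 2.8
tool_pos: [415.3, 267.9, 118.3]
tcp_rot: [3.141, -0.006, -2.601]
contact_force: [-0.3, -0.0, -0.5]
grip_width: 91.6
finger_force: 0.0
```

Emit:
jog_arm(targets=[{"xyz":[-0.03,0,0.25],"spin":0},{"xyz":[0,0,0.3],"spin":0},{"xyz":[0,0,0.3],"spin":0},{"xyz":[0,0,0.3],"spin":0},{"xyz":[0,0,0.17],"spin":0},{"xyz":[0,0,0.08],"spin":0},{"xyz":[0,0,0],"spin":0},{"xyz":[0,0,0],"spin":0},{"xyz":[0,0,0],"spin":0},{"xyz":[0,0,0],"spin":0}])

```text
time: 4.05
tool_pos: [418.9, 270.3, 8.6]
tcp_rot: [-3.142, 0.001, -2.598]
contact_force: [0.9, -0.7, 0.7]
grip_width: 91.9
finger_force: 0.0
```

Emit:
jog_arm(targets=[{"xyz":[0,0,0],"spin":0},{"xyz":[0,0,0],"spin":0},{"xyz":[0,0,0],"spin":0},{"xyz":[0,0,0],"spin":0},{"xyz":[0,0,0],"spin":0},{"xyz":[0,0,0],"spin":0},{"xyz":[0,0,0],"spin":0},{"xyz":[0,0,0],"spin":0},{"xyz":[0,0,0],"spin":0},{"xyz":[0,0,0],"spin":0}], gripper=30)

```text
time: 5.3
tool_pos: [418.8, 270.3, 8.3]
tcp_rot: [3.142, 0.0, -2.598]
contact_force: [0.3, 0.2, -1.6]
grip_width: 49.7
finger_force: 29.9
```

Emit:
jog_arm(targets=[{"xyz":[0,0,-0.15],"spin":0},{"xyz":[0,0,-0.3],"spin":0},{"xyz":[0,0,-0.4],"spin":0},{"xyz":[0,0,-0.4],"spin":0.89},{"xyz":[0,0,-0.4],"spin":0.89},{"xyz":[0,0,-0.3],"spin":0.89},{"xyz":[0,0,-0.2],"spin":0.89},{"xyz":[0,0,0],"spin":0.89},{"xyz":[0,0,0],"spin":0.89},{"xyz":[0,0,0],"spin":0.86}])

```text
time: 6.55
tool_pos: [418.3, 270.1, 180.8]
tcp_rot: [-3.142, -0.0, 3.062]
contact_force: [0.5, 0.3, -2.2]
grip_width: 49.7
finger_force: 29.9
```

```bash
python3 -c "
from go import *
go([576.9,-56.2,150],-.077+np.pi)"
```

```text
at [418.3 270.1 180.8] rpy [-3.142 -0.     3.062] t 6.55 F [ 0.5  0.3 -2.2] w 49.7 29.9
shift/80: [-2.3   -3.908  0.385] spin/.1: -0.03
```

Emit:
jog_arm(targets=[{"xyz":[-0.15,-0.25,0],"spin":0},{"xyz":[-0.28,-0.45,0],"spin":0},{"xyz":[-0.28,-0.5,0],"spin":0},{"xyz":[-0.29,-0.5,0],"spin":0},{"xyz":[-0.3,-0.5,0],"spin":0},{"xyz":[-0.3,-0.5,0],"spin":0},{"xyz":[-0.3,-0.5,0],"spin":0},{"xyz":[-0.25,-0.45,0],"spin":0},{"xyz":[-0.15,-0.26,0],"spin":0},{"xyz":[0,0,0.25],"spin":0}])

```text
time: 7.8
tool_pos: [579.6, -57.3, 161.5]
tcp_rot: [-3.141, 0.004, 3.063]
contact_force: [0.1, -0.2, -3.3]
grip_width: 49.9
finger_force: 29.9
```

Run:
```python
from go import *
go([576.9,-56.2,112],-.077+np.pi)
a,b=bot.capture("top"),bot.capture("scene")
f=lambda im,x,y,w,h,s:cv2.resize(im[y:y+h,x:x+w],None,fx=s,fy=s,interpolation=cv2.INTER_CUBIC)
cv2.imwrite("pics/over.png",np.hstack([f(a,245,120,95,145,4),f(b,265,130,100,145,4)]))
```

```text
at [579.6 -57.3 161.5] rpy [-3.141  0.004  3.063] t 7.8 F [ 0.1 -0.2 -3.3] w 49.9 29.9
shift/80: [0.035 0.012 0.619] spin/.1: -0.02
```

View pics/over.png

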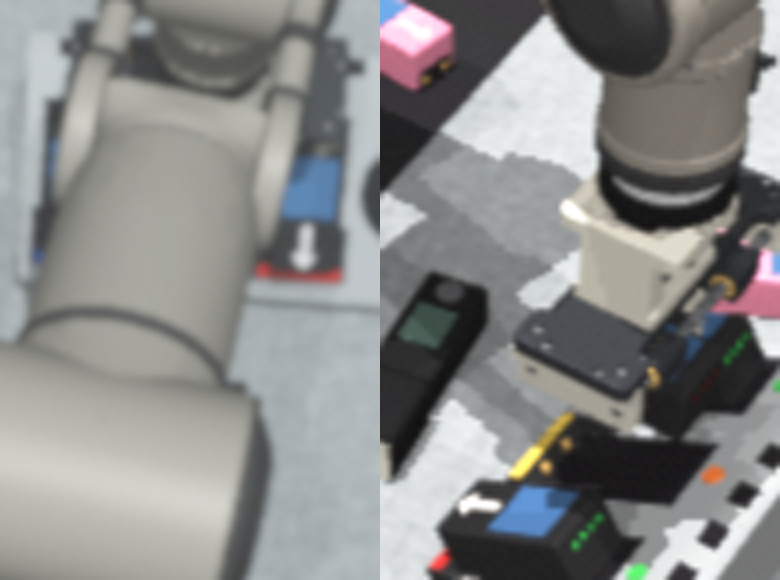

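The top view is hidden by the arm. The scene view shows the held battery above the yellow bay, with the red lamps on its rear end at (690,385). Lowering now.

Emit:
jog_arm(targets=[{"xyz":[0.03,0.01,0.1],"spin":0},{"xyz":[0,0,0.15],"spin":0},{"xyz":[0,0,0.12],"spin":0},{"xyz":[0,0,0.1],"spin":0},{"xyz":[0,0,0.06],"spin":0},{"xyz":[0,0,0.04],"spin":0},{"xyz":[0,0,0.04],"spin":0},{"xyz":[0,0,0.03],"spin":0},{"xyz":[0,0,0],"spin":0},{"xyz":[0,0,0],"spin":0}])

```text
time: 9.15
tool_pos: [576.0, -54.8, 109.3]
tcp_rot: [3.142, 0.0, 3.065]
contact_force: [0.8, 0.4, -2.8]
grip_width: 49.9
finger_force: 29.9
```

Emit:
jog_arm(targets=[{"xyz":[0,0,0.02],"spin":0},{"xyz":[0,0,0.02],"spin":0},{"xyz":[0,0,0.02],"spin":0},{"xyz":[0,0,0.02],"spin":0},{"xyz":[0,0,0.02],"spin":0},{"xyz":[0,0,0],"spin":0},{"xyz":[0,0,0],"spin":0},{"xyz":[0,0,0],"spin":0},{"xyz":[0,0,0],"spin":0},{"xyz":[0,0,0],"spin":0}])

```text
time: 10.4
tool_pos: [575.7, -54.4, 102.4]
tcp_rot: [3.141, 0.0, 3.065]
contact_force: [-4.4, 0.8, 6.9]
grip_width: 50.0
finger_force: 30.0
```

Emit:
jog_arm(targets=[{"xyz":[0,0,0.02],"spin":0},{"xyz":[0,0,0.02],"spin":0},{"xyz":[0,0,0.02],"spin":0},{"xyz":[0,0,0.02],"spin":0},{"xyz":[0,0,0.02],"spin":0},{"xyz":[0,0,0],"spin":0},{"xyz":[0,0,0],"spin":0},{"xyz":[0,0,0],"spin":0},{"xyz":[0,0,0],"spin":0},{"xyz":[0,0,0],"spin":0}])

```text
time: 11.65
tool_pos: [574.3, -54.2, 94.2]
tcp_rot: [3.141, -0.003, 3.065]
contact_force: [-10.2, 2.0, 10.2]
grip_width: 50.2
finger_force: 30.0
```

Run:
```python
from go import *
go([566.6,-55.4,84.3],-.077+np.pi)
b=bot.capture("scene")
f=lambda im,x,y,w,h,s:cv2.resize(im[y:y+h,x:x+w],None,fx=s,fy=s,interpolation=cv2.INTER_CUBIC)
cv2.imwrite("pics/tilt.png",f(b,275,170,100,100,6))
```

```text
at [574.3 -54.2  94.2] rpy [ 3.141e+00 -3.000e-03  3.065e+00] t 11.65 F [-10.2   2.   10.2] w 50.2 30.0
shift/80: [ 0.094 -0.022  0.124] spin/.1: 0.01
```

View pics/tilt.png

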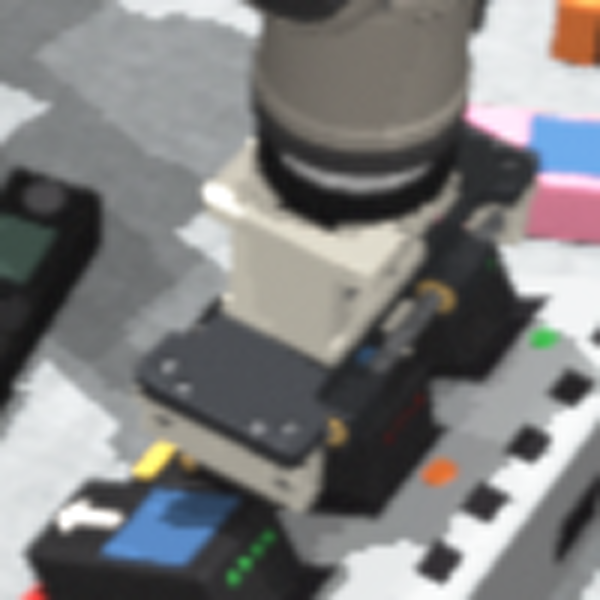

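The battery has partly tilted and its rear end is on the face. I'll shift upslope a little so the nose clears the stop, then finish the tilt.

Emit:
jog_arm(targets=[{"xyz":[-0.02,0,0],"spin":0},{"xyz":[-0.02,0,0],"spin":0},{"xyz":[-0.02,0,0],"spin":0},{"xyz":[0,0,0.01],"spin":0},{"xyz":[0,0,0.01],"spin":0},{"xyz":[0,0,0.01],"spin":0},{"xyz":[0,0,0],"spin":0},{"xyz":[0,0,0],"spin":0},{"xyz":[0,0,0],"spin":0},{"xyz":[0,0,0],"spin":0}])

```text
time: 12.95
tool_pos: [576.0, -54.3, 91.1]
tcp_rot: [3.141, -0.01, 3.066]
contact_force: [-18.7, 2.5, 13.5]
grip_width: 49.9
finger_force: 30.0
```

Emit:
jog_arm(targets=[{"xyz":[0.03,0,0.005],"spin":0},{"xyz":[0.03,0,0.01],"spin":0},{"xyz":[0.03,0,0.015],"spin":0},{"xyz":[0.03,0,0.015],"spin":0},{"xyz":[0.02,0,0.01],"spin":0},{"xyz":[0,0,0],"spin":0},{"xyz":[0,0,0],"spin":0},{"xyz":[0,0,0],"spin":0},{"xyz":[0,0,0],"spin":0},{"xyz":[0,0,0],"spin":0}])

```text
time: 14.2
tool_pos: [570.4, -54.5, 87.5]
tcp_rot: [-3.141, 0.003, 3.065]
contact_force: [-1.1, 0.5, 6.0]
grip_width: 50.2
finger_force: 30.0
```

Run:
```python
from go import *
go([566.6,-55.4,84.3],-.077+np.pi)
b=bot.capture("scene")
f=lambda im,x,y,w,h,s:cv2.resize(im[y:y+h,x:x+w],None,fx=s,fy=s,interpolation=cv2.INTER_CUBIC)
cv2.imwrite("pics/tilt2.png",f(b,275,170,100,100,6))
```

```text
at [570.4 -54.5  87.5] rpy [-3.141e+00  3.000e-03  3.065e+00] t 14.2 F [-1.1  0.5  6. ] w 50.2 30.0
shift/80: [ 0.046 -0.015  0.041] spin/.1: 0.0
```

View pics/tilt2.png

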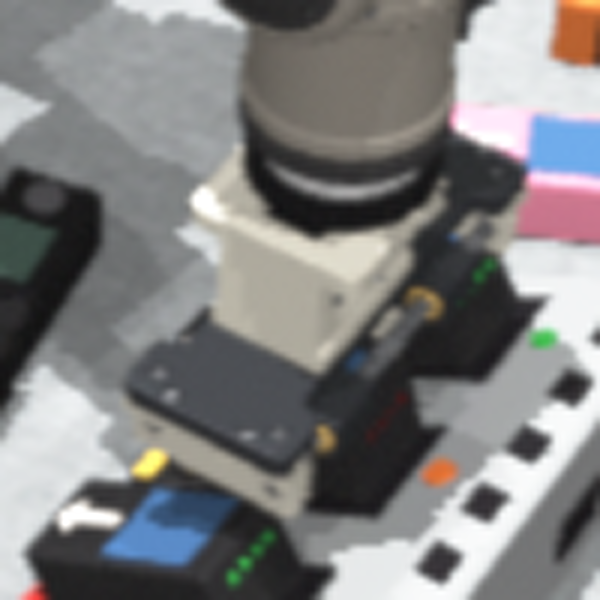

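The rear bottom corner is (-55,+40) px from its lamp, the same as the blue neighbour, so the battery is nearly seated. I'll push a little further down against the stop.

Emit:
jog_arm(targets=[{"xyz":[0.01,0,0.007],"spin":0},{"xyz":[0.01,0,0.007],"spin":0},{"xyz":[0.01,0,0.006],"spin":0},{"xyz":[0.01,0,0.005],"spin":0},{"xyz":[0,0,0],"spin":0},{"xyz":[0,0,0],"spin":0},{"xyz":[0,0,0],"spin":0},{"xyz":[0,0,0],"spin":0},{"xyz":[0,0,0],"spin":0},{"xyz":[0,0,0],"spin":0}])

```text
time: 15.5
tool_pos: [567.7, -54.4, 85.9]
tcp_rot: [-3.141, 0.004, 3.065]
contact_force: [-0.9, 0.3, 7.3]
grip_width: 49.5
finger_force: 30.0
```

Emit:
jog_arm(targets=[{"xyz":[0.01,0,0.006],"spin":0},{"xyz":[0.01,0,0.006],"spin":0},{"xyz":[0.01,0,0.006],"spin":0},{"xyz":[0.01,0,0.006],"spin":0},{"xyz":[0.01,0,0.006],"spin":0},{"xyz":[0,0,0],"spin":0},{"xyz":[0,0,0],"spin":0},{"xyz":[0,0,0],"spin":0},{"xyz":[0,0,0],"spin":0},{"xyz":[0,0,0],"spin":0}])

```text
time: 16.75
tool_pos: [563.9, -54.1, 83.6]
tcp_rot: [-3.141, 0.004, 3.065]
contact_force: [-0.4, -0.0, 7.1]
grip_width: 49.6
finger_force: 30.0
```

Run:
```python
from go import *
b=bot.capture("scene")
f=lambda im,x,y,w,h,s:cv2.resize(im[y:y+h,x:x+w],None,fx=s,fy=s,interpolation=cv2.INTER_CUBIC)
cv2.imwrite("pics/tilt3.png",f(b,275,170,100,100,6))
```

```text
(no output)
```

View pics/tilt3.png

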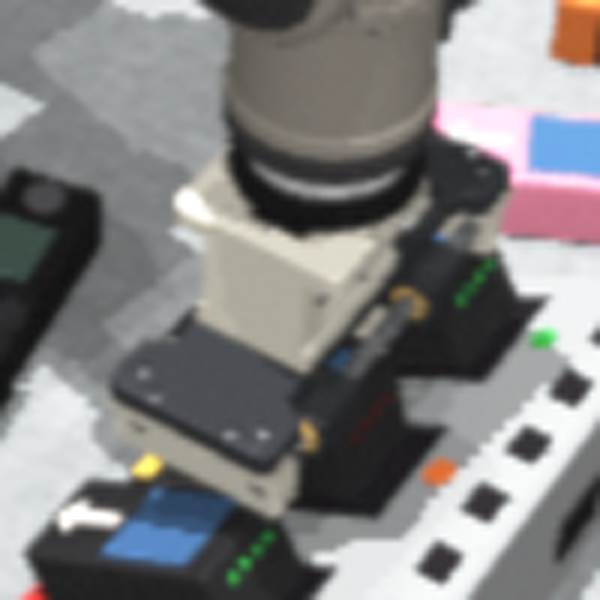

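The yellow-bay LED row now sits about (-68,-54) px from its lamp, the same as the blue neighbour, so what I took for the rear edge earlier was the dark bay plate. I'll nudge until the stop pushes back, and refit the charger without the plate corners.

Emit:
jog_arm(targets=[{"xyz":[0.01,0,0.006],"spin":0},{"xyz":[0.01,0,0.006],"spin":0},{"xyz":[0.01,0,0.006],"spin":0},{"xyz":[0,0,0],"spin":0},{"xyz":[0,0,0],"spin":0},{"xyz":[0,0,0],"spin":0},{"xyz":[0,0,0],"spin":0},{"xyz":[0,0,0],"spin":0},{"xyz":[0,0,0],"spin":0},{"xyz":[0,0,0],"spin":0}])

```text
time: 18.05
tool_pos: [561.6, -53.9, 82.3]
tcp_rot: [-3.141, 0.005, 3.065]
contact_force: [-1.2, -0.0, 8.2]
grip_width: 49.8
finger_force: 30.0
```

```bash
sed -i '/^BY=\[/,/(0,-30,14))\]/c\BY=[("top",(718,194),(58,-174,2)),("top",(447,255),(0,30,14)),("top",(528,261),(0,-30,14))]' m.py; python3 m.py | tail -15
```

```text
4.43946975e+01]
[[-0.6 -0.9]
 [-0.1 -1.7]
 [ 0.9  1. ]
 [-0.5  0.3]
 [-0.1 -0.3]
 [-1.2  2.1]
 [ 0.  -0. ]
 [ 0.3 -1.5]
 [-0.1  0.3]
 [ 0.6 -0. ]
 [-0.4 -0.3]]
bay2 [[516.31194223 -51.76354997  43.25931702]]
skirt [[ 544.5715499  -228.21831636   88.71379969]]
bay3 [[ 510.05743682 -139.54100244   43.25931702]]
```

Emit:
jog_arm(targets=[{"xyz":[0.01,0,0.006],"spin":0},{"xyz":[0.01,0,0.006],"spin":0},{"xyz":[0.01,0,0.006],"spin":0},{"xyz":[0.01,0,0.006],"spin":0},{"xyz":[0,0,0],"spin":0},{"xyz":[0,0,0],"spin":0},{"xyz":[0,0,0],"spin":0},{"xyz":[0,0,0],"spin":0},{"xyz":[0,0,0],"spin":0},{"xyz":[0,0,0],"spin":0}])

```text
time: 19.3
tool_pos: [558.3, -53.7, 80.3]
tcp_rot: [-3.141, 0.005, 3.065]
contact_force: [-1.7, -0.5, 8.8]
grip_width: 50.0
finger_force: 30.0
```

Emit:
jog_arm(targets=[{"xyz":[0.01,0,0.006],"spin":0},{"xyz":[0.01,0,0.006],"spin":0},{"xyz":[0.01,0,0.006],"spin":0},{"xyz":[0,0,0],"spin":0},{"xyz":[0,0,0],"spin":0},{"xyz":[0,0,0],"spin":0},{"xyz":[0,0,0],"spin":0},{"xyz":[0,0,0],"spin":0},{"xyz":[0,0,0],"spin":0},{"xyz":[0,0,0],"spin":0}])

```text
time: 20.55
tool_pos: [556.1, -53.5, 79.0]
tcp_rot: [-3.141, 0.005, 3.065]
contact_force: [-1.2, 0.8, 9.5]
grip_width: 50.1
finger_force: 30.0
```

```bash
cat > led.py <<'E'
from go import *
def led():
    im=bot.capture("scene").astype(float); im=cv2.resize(im[190:300,275:375],None,fx=6,fy=6,interpolation=cv2.INTER_CUBIC)
    B,G,R=cv2.split(im)
    for nm,m in(("g",(G-np.maximum(R,B))>25),("r",((R-np.maximum(G,B))>25)&(R<160)),("o",(R>170)&(R-B>80))):
        n,l,s,c=cv2.connectedComponentsWithStats(m.astype(np.uint8))
        print(nm,[(c[i].round(0).tolist(),int(s[i,4])) for i in range(1,n) if s[i,4]>15])
if __name__=="__main__": led()
E
python3 led.py
```

```text
g [([475.0, 162.0], 699), ([543.0, 218.0], 584), ([249.0, 438.0], 899), ([324.0, 499.0], 775)]
r [([491.0, 64.0], 40), ([488.0, 110.0], 34), ([523.0, 115.0], 22), ([582.0, 121.0], 23), ([359.0, 290.0], 32), ([293.0, 315.0], 23), ([37.0, 483.0], 340)]
o [([439.0, 352.0], 652), ([146.0, 348.0], 352), ([29.0, 482.0], 451), ([122.0, 654.0], 324)]
```

```bash
cat > led2.py <<'E'
from go import *
im=bot.capture("scene").astype(float)[190:300,275:375]; im=cv2.resize(im,None,fx=6,fy=6,interpolation=cv2.INTER_CUBIC)
d=im[...,2]-np.maximum(im[...,0],im[...,1]); d=d[240:345,320:415]; d=np.where(d>10,d,0)
n,l,s,c=cv2.connectedComponentsWithStats((d>0).astype(np.uint8))
print([((c[i]+[320,240]).round(1).tolist(),int(s[i,4])) for i in range(1,n) if s[i,4]>10])
E
python3 led2.py
python3 - <<'E'
import sys; sys.path.insert(0,'.')
from fit import *
# expected crop shift per mm down-slope near LED
c,s=np.cos(-.08),np.sin(-.08)
P=np.array([590.,-55,100]);Q=P-10*np.array([.866*c,.866*s,.5])
print((proj("scene",Q)-proj("scene",P))[0]*6/10)
E
```

```text
[([369.0, 278.4], 67), ([350.4, 300.2], 455)]
[-1.8630257 -0.1542149]
```

The LED fit puts the battery about 5 mm past its seat with no stop force, and the load equals the pad pivot friction. It probably isn't fully flat and the nose is riding over the stop. I'll go back upslope and press it flat there.

Emit:
jog_arm(targets=[{"xyz":[-0.04,0,-0.023],"spin":0},{"xyz":[-0.04,0,-0.023],"spin":0},{"xyz":[-0.04,0,-0.023],"spin":0},{"xyz":[-0.04,0,-0.023],"spin":0},{"xyz":[-0.04,0,-0.023],"spin":0},{"xyz":[-0.01,0,0.01],"spin":0},{"xyz":[-0.01,0,0.02],"spin":0},{"xyz":[-0.01,0,0.02],"spin":0},{"xyz":[0,0,0],"spin":0},{"xyz":[0,0,0],"spin":0}])

```text
time: 21.9
tool_pos: [568.2, -53.8, 82.2]
tcp_rot: [3.141, -0.01, 3.065]
contact_force: [-16.5, 2.3, 10.7]
grip_width: 49.7
finger_force: 30.0
```

```bash
python3 led2.py
```

```text
[([381.1, 288.2], 500), ([325.0, 325.8], 300), ([360.1, 315.9], 89)]
```

Emit:
jog_arm(targets=[{"xyz":[-0.01,0,0.015],"spin":0},{"xyz":[-0.01,0,0.015],"spin":0},{"xyz":[-0.01,0,0.015],"spin":0},{"xyz":[0,0,0.01],"spin":0},{"xyz":[0,0,0],"spin":0},{"xyz":[0,0,0],"spin":0},{"xyz":[0,0,0],"spin":0},{"xyz":[0,0,0],"spin":0},{"xyz":[0,0,0],"spin":0},{"xyz":[0,0,0],"spin":0}])

```text
time: 23.2
tool_pos: [569.7, -53.9, 79.2]
tcp_rot: [3.141, -0.011, 3.065]
contact_force: [-23.1, 2.8, 22.8]
grip_width: 49.6
finger_force: 33.4
```

```bash
python3 led2.py
```

```text
[([382.4, 281.6], 275), ([327.2, 332.2], 390)]
```

Emit:
jog_arm(targets=[{"xyz":[0.03,0,-0.01],"spin":0},{"xyz":[0.02,0,0.012],"spin":0},{"xyz":[0.02,0,0.012],"spin":0},{"xyz":[0.02,0,0.012],"spin":0},{"xyz":[0.02,0,0.012],"spin":0},{"xyz":[0,0,0],"spin":0},{"xyz":[0,0,0],"spin":0},{"xyz":[0,0,0],"spin":0},{"xyz":[0,0,0],"spin":0},{"xyz":[0,0,0],"spin":0}])

```text
time: 24.5
tool_pos: [569.3, -54.1, 78.7]
tcp_rot: [-3.141, 0.008, 3.065]
contact_force: [0.1, 3.1, 20.8]
grip_width: 49.8
finger_force: 34.1
```

```bash
python3 led2.py
```

```text
[([380.0, 281.6], 314), ([324.7, 330.7], 286)]
```

Emit:
jog_arm(targets=[{"xyz":[0,0,-0.02],"spin":0},{"xyz":[0,0,-0.02],"spin":0},{"xyz":[0,0,-0.02],"spin":0},{"xyz":[0,0,0],"spin":0},{"xyz":[0,0,0],"spin":0},{"xyz":[0,0,0],"spin":0},{"xyz":[0,0,0],"spin":0},{"xyz":[0,0,0],"spin":0},{"xyz":[0,0,0],"spin":0},{"xyz":[0,0,0],"spin":0}])

```text
time: 25.8
tool_pos: [566.3, -54.0, 79.7]
tcp_rot: [3.142, 0.0, 3.065]
contact_force: [-0.2, 0.1, -3.5]
grip_width: 49.8
finger_force: 30.0
```

```bash
python3 led2.py; python3 led.py
```

```text
[([375.3, 277.2], 283), ([322.4, 327.0], 121)]
g [([478.0, 159.0], 305), ([544.0, 218.0], 565), ([248.0, 439.0], 848), ([325.0, 499.0], 790)]
r [([516.0, 71.0], 60), ([526.0, 115.0], 16), ([582.0, 121.0], 23), ([318.0, 325.0], 22), ([425.0, 346.0], 25), ([37.0, 483.0], 339)]
o [([147.0, 348.0], 400), ([439.0, 352.0], 642), ([29.0, 482.0], 449), ([122.0, 654.0], 324)]
```

Emit:
jog_arm(targets=[{"xyz":[0.02,0,0.0115],"spin":0},{"xyz":[0.02,0,0.0115],"spin":0},{"xyz":[0.02,0,0.0115],"spin":0},{"xyz":[0.02,0,0.0115],"spin":0},{"xyz":[0,0,0],"spin":0},{"xyz":[0,0,0],"spin":0},{"xyz":[0,0,0],"spin":0},{"xyz":[0,0,0],"spin":0},{"xyz":[0,0,0],"spin":0},{"xyz":[0,0,0],"spin":0}])

```text
time: 27.15
tool_pos: [560.0, -53.5, 76.0]
tcp_rot: [3.141, 0.0, 3.065]
contact_force: [0.3, 0.5, -3.0]
grip_width: 49.6
finger_force: 30.0
```

Emit:
jog_arm(targets=[{"xyz":[0.015,0,0.009],"spin":0},{"xyz":[0.015,0,0.009],"spin":0},{"xyz":[0.015,0,0.009],"spin":0},{"xyz":[0,0,0],"spin":0},{"xyz":[0,0,0],"spin":0},{"xyz":[0,0,0],"spin":0},{"xyz":[0,0,0],"spin":0},{"xyz":[0,0,0],"spin":0},{"xyz":[0,0,0],"spin":0},{"xyz":[0,0,0],"spin":0}])

```text
time: 28.4
tool_pos: [556.4, -53.3, 73.8]
tcp_rot: [3.142, 0.0, 3.065]
contact_force: [0.1, -0.2, -3.3]
grip_width: 50.0
finger_force: 30.0
```

Emit:
jog_arm(targets=[{"xyz":[0.02,0,0.0115],"spin":0},{"xyz":[0.02,0,0.0115],"spin":0},{"xyz":[0.02,0,0.0115],"spin":0},{"xyz":[0.02,0,0.0115],"spin":0},{"xyz":[0,0,0],"spin":0},{"xyz":[0,0,0],"spin":0},{"xyz":[0,0,0],"spin":0},{"xyz":[0,0,0],"spin":0},{"xyz":[0,0,0],"spin":0},{"xyz":[0,0,0],"spin":0}])

```text
time: 29.65
tool_pos: [550.3, -52.9, 70.7]
tcp_rot: [-3.141, 0.001, 3.065]
contact_force: [0.8, -0.3, 5.3]
grip_width: 49.9
finger_force: 30.0
```

Run:
```python
from go import *
b=bot.capture("scene")
f=lambda im,x,y,w,h,s:cv2.resize(im[y:y+h,x:x+w],None,fx=s,fy=s,interpolation=cv2.INTER_CUBIC)
cv2.imwrite("pics/last.png",f(b,270,180,110,85,7))
go([560,-55,75],-.077+np.pi)
```

```text
at [550.3 -52.9  70.6] rpy [-3.141e+00  1.000e-03  3.065e+00] t 29.7 F [-0.3  0.2  5.6] w 49.9 30.0
shift/80: [-0.123 -0.017 -0.054] spin/.1: 0.0
```

View pics/last.png

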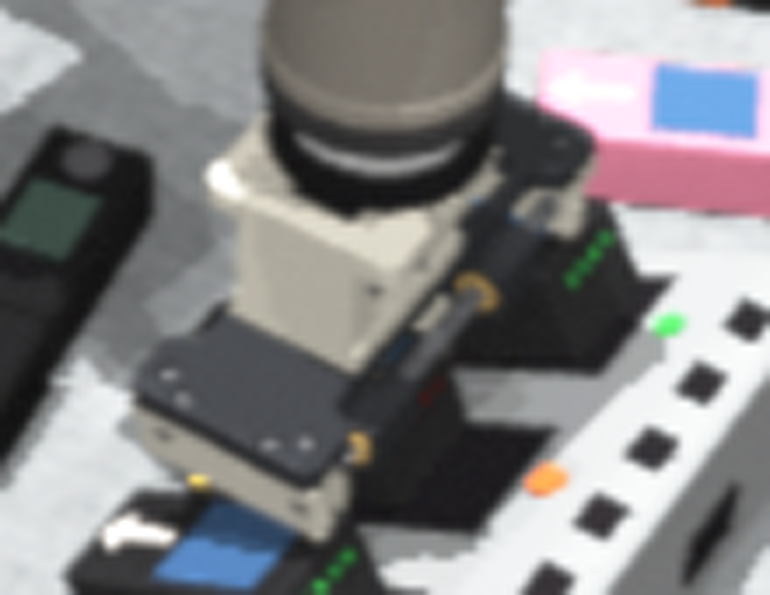

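The battery overshot: its top LED is 49 px further left of the lamp than on the blue neighbour, so it is about 22 mm too far down with the nose over the stop. It was therefore seated earlier, at TCP (569.3, -54, 78.7), where it resisted the push. I'll lift, go back and press it flat there again.

Emit:
jog_arm(targets=[{"xyz":[0,0,-0.12],"spin":0},{"xyz":[0,0,-0.12],"spin":0},{"xyz":[-0.1,0,0],"spin":0},{"xyz":[-0.1,0,0],"spin":0},{"xyz":[-0.08,0,0.02],"spin":0},{"xyz":[0,0,0.04],"spin":0},{"xyz":[0,0,0.04],"spin":0},{"xyz":[0,0,0.03],"spin":0},{"xyz":[0,0,0.03],"spin":0},{"xyz":[0,0,0],"spin":0}])

```text
time: 30.95
tool_pos: [572.3, -54.4, 80.0]
tcp_rot: [-3.141, 0.002, 3.065]
contact_force: [-10.8, 2.1, 23.5]
grip_width: 50.0
finger_force: 38.0
```

Emit:
jog_arm(targets=[{"xyz":[0.02,0,0.005],"spin":0},{"xyz":[0.02,0,0.01],"spin":0},{"xyz":[0.02,0,0.01],"spin":0},{"xyz":[0.02,0,0.01],"spin":0},{"xyz":[0.02,0,0.01],"spin":0},{"xyz":[0,0,0],"spin":0},{"xyz":[0,0,0],"spin":0},{"xyz":[0,0,0],"spin":0},{"xyz":[0,0,0],"spin":0},{"xyz":[0,0,0],"spin":0}])

```text
time: 32.2
tool_pos: [571.1, -54.6, 79.1]
tcp_rot: [-3.14, 0.018, 3.064]
contact_force: [5.9, 1.9, 25.2]
grip_width: 50.1
finger_force: 38.8
```

Emit:
jog_arm(targets=[{"xyz":[0,0,0],"spin":0},{"xyz":[0,0,0],"spin":0},{"xyz":[0,0,0],"spin":0},{"xyz":[0,0,0],"spin":0},{"xyz":[0,0,-0.04],"spin":0},{"xyz":[0,0,-0.08],"spin":0},{"xyz":[0,0,-0.15],"spin":0},{"xyz":[0,0,-0.25],"spin":0},{"xyz":[0,0,-0.3],"spin":0},{"xyz":[0,0,-0.3],"spin":0}], gripper=64)

```text
time: 33.45
tool_pos: [564.2, -53.9, 163.7]
tcp_rot: [3.141, -0.0, 3.065]
contact_force: [-0.3, -0.8, 0.2]
grip_width: 58.6
finger_force: 0.0
```

```bash
cat > led3.py <<'E'
from go import *
im=bot.capture("scene").astype(float)[190:300,275:375]; im=cv2.resize(im,None,fx=6,fy=6,interpolation=cv2.INTER_CUBIC)
hsv=cv2.cvtColor(np.clip(im,0,255).astype(np.uint8),cv2.COLOR_BGR2HSV)
def cc(m,a=40):
    n,l,s,c=cv2.connectedComponentsWithStats(m.astype(np.uint8)); return [(c[i].round(0).tolist(),int(s[i,4])) for i in range(1,n) if s[i,4]>a]
print("label",cc((hsv[...,0]>100)&(hsv[...,0]<118)&(hsv[...,1]>110)&(hsv[...,2]>80),300))
d=im[...,2]-np.maximum(im[...,0],im[...,1]); print("red",cc(d>14)); print("green",cc(im[...,1]-np.maximum(im[...,0],im[...,2])>25))
go([571,-54.5,120],-.077+np.pi)
E
python3 led3.py
```

```text
label [([566.0, 26.0], 3000), ([418.0, 139.0], 2046), ([287.0, 273.0], 3746), ([169.0, 407.0], 6382), ([147.0, 626.0], 650)]
red [([486.0, 5.0], 140), ([511.0, 85.0], 10822), ([435.0, 30.0], 500), ([317.0, 187.0], 320), ([368.0, 293.0], 694), ([152.0, 344.0], 555), ([439.0, 352.0], 1127), ([31.0, 481.0], 1137), ([132.0, 653.0], 91)]
green [([474.0, 163.0], 686), ([544.0, 218.0], 607), ([250.0, 438.0], 923), ([325.0, 499.0], 794)]
at [565.8 -54.2 167.1] rpy [-3.141  0.005  3.065] t 33.5 F [ 1.7 -0.5  2.4] w 58.5 0.0
shift/80: [-0.065  0.001  0.589] spin/.1: 0.0
```

The LED row is now (-71,-59) px from its lamp, which matches the neighbours (-70,-55 and -75,-61), so the battery is seated. On to the selector.

Emit:
jog_arm(targets=[{"xyz":[0,0,0],"spin":-0.85},{"xyz":[0,0,0],"spin":-0.85},{"xyz":[0,0,0],"spin":-0.85},{"xyz":[0,0,0],"spin":-0.85},{"xyz":[0,0,0],"spin":-0.85},{"xyz":[0,0,0],"spin":-0.85},{"xyz":[0,0,0],"spin":-0.85},{"xyz":[0,0,0],"spin":-0.6},{"xyz":[0,0,0],"spin":0},{"xyz":[0,0,0],"spin":0}])

```text
time: 34.75
tool_pos: [564.3, -53.9, 162.5]
tcp_rot: [3.141, -0.0, -2.565]
contact_force: [-0.1, -0.0, -0.2]
grip_width: 58.6
finger_force: 0.0
```

Run:
```python
from go import *
go([533,-227.4,103],.577+np.pi)
im=bot.capture("top"); im=cv2.resize(im[150:190,330:370],None,fx=6,fy=6,interpolation=cv2.INTER_CUBIC)
m=(im.min(2)>170).astype(np.uint8); n,l,s,c=cv2.connectedComponentsWithStats(m)
for i in range(1,n):
    if s[i,4]>60: print((c[i]/6+[329.6,149.6]).round(2),s[i])
for v in (19,51):  # line ends predicted: bar top n=51, +-20 along the bar
    A=np.array([544.6,-228.2,88.7]);cy,sy=np.cos(-.073),np.sin(-.073)
    up=np.array([k*cy,k*sy,h]);lf=np.array([-sy,cy,0]);a=np.array([-h*cy,-h*sy,k]);b=up*np.cos(.72)+lf*np.sin(.72)
    print(v,proj("top",[A+(v-19)*a+t*b for t in(-27,0,27)]).round(1).tolist())
```

```text
at [564.3 -53.9 162.5] rpy [ 3.141 -0.    -2.565] t 34.75 F [-0.1 -0.  -0.2] w 58.6 0.0
shift/80: [ 1.511 -1.605  0.743] spin/.1: -0.0
[351.93 170.59] [    7     0   233   240 29803]
[348.93 170.24] [102 106  28  35 275]
19 [[354.5, 176.5], [349.5, 169.7], [344.4, 162.9]]
51 [[355.8, 179.3], [350.7, 172.4], [345.4, 165.4]]
```

Emit:
jog_arm(targets=[{"xyz":[0.15,-0.16,0],"spin":0},{"xyz":[0.26,-0.27,0],"spin":0},{"xyz":[0.3,-0.32,0],"spin":0},{"xyz":[0.3,-0.32,0],"spin":0},{"xyz":[0.26,-0.28,0],"spin":0},{"xyz":[0.16,-0.17,0],"spin":0},{"xyz":[0.08,-0.085,0.1],"spin":0},{"xyz":[0,0,0.2],"spin":0},{"xyz":[0,0,0.2],"spin":0},{"xyz":[0,0,0],"spin":0}])

```text
time: 36.05
tool_pos: [532.5, -226.0, 120.4]
tcp_rot: [3.138, -0.002, -2.562]
contact_force: [-0.0, -0.6, -0.0]
grip_width: 58.8
finger_force: 0.0
```

```bash
python3 -c "
from go import *
go([533,-227.4,103],.577+np.pi)"
```

```text
at [ 532.5 -226.   120.4] rpy [ 3.138e+00 -2.000e-03 -2.562e+00] t 36.05 F [-0.  -0.6 -0. ] w 58.8 0.0
shift/80: [ 0.004 -0.019  0.217] spin/.1: 0.02
```

Emit:
jog_arm(targets=[{"xyz":[0,-0.01,0.06],"spin":0},{"xyz":[0,0,0.06],"spin":0},{"xyz":[0,0,0.05],"spin":0},{"xyz":[0,0,0.03],"spin":0},{"xyz":[0,0,0.01],"spin":0},{"xyz":[0,0,0],"spin":0},{"xyz":[0,0,0],"spin":0},{"xyz":[0,0,0],"spin":0},{"xyz":[0,0,0],"spin":0},{"xyz":[0,0,0],"spin":0}])

```text
time: 37.3
tool_pos: [533.8, -228.1, 105.8]
tcp_rot: [-3.142, 0.0, -2.563]
contact_force: [-0.6, -1.4, 0.7]
grip_width: 59.1
finger_force: 0.0
```

Emit:
jog_arm(targets=[{"xyz":[0,0,0],"spin":0},{"xyz":[0,0,0],"spin":0},{"xyz":[0,0,0],"spin":0},{"xyz":[0,0,0],"spin":0},{"xyz":[0,0,0],"spin":0},{"xyz":[0,0,0],"spin":0},{"xyz":[0,0,0],"spin":0},{"xyz":[0,0,0],"spin":0},{"xyz":[0,0,0],"spin":0},{"xyz":[0,0,0],"spin":0}], gripper=8)

```text
time: 38.55
tool_pos: [532.6, -225.6, 105.0]
tcp_rot: [3.136, -0.0, -2.563]
contact_force: [-2.8, 9.4, 1.5]
grip_width: 18.1
finger_force: 28.5
```

Emit:
jog_arm(targets=[{"xyz":[0,0.03,0],"spin":0},{"xyz":[-0.012,-0.009,0.026],"spin":0},{"xyz":[-0.012,-0.009,0.026],"spin":0},{"xyz":[-0.012,-0.009,0.026],"spin":0},{"xyz":[-0.012,-0.009,0.026],"spin":0},{"xyz":[-0.012,-0.009,0.026],"spin":0},{"xyz":[0,0,0],"spin":0},{"xyz":[0,0,0],"spin":0},{"xyz":[0,0,0],"spin":0},{"xyz":[0,0,0],"spin":0}])

```text
time: 39.8
tool_pos: [537.1, -225.7, 97.3]
tcp_rot: [3.139, -0.001, -2.563]
contact_force: [-10.9, 7.8, 19.0]
grip_width: 18.1
finger_force: 29.8
```

Emit:
jog_arm(targets=[{"xyz":[-0.006,-0.004,0.013],"spin":0},{"xyz":[0,0,0],"spin":0},{"xyz":[0,0,0],"spin":0.4},{"xyz":[0,0,0],"spin":0.6},{"xyz":[0,0,0],"spin":0.6},{"xyz":[0,0,0],"spin":0.6},{"xyz":[0,0,0],"spin":0.6},{"xyz":[0,0,0],"spin":0.6},{"xyz":[0,0,0],"spin":0.6},{"xyz":[0,0,0],"spin":0}])

```text
time: 41.05
tool_pos: [538.1, -226.5, 96.3]
tcp_rot: [3.142, -0.001, -2.964]
contact_force: [-9.2, 4.1, 16.9]
grip_width: 16.4
finger_force: 30.1
```

```bash
python3 -c "
from go import *
go([537.1,-225.7,97],-.073-.22+np.pi);print(bot.get_obs()['moment'])"
```

```text
at [ 538.1 -226.5   96.3] rpy [ 3.142e+00 -1.000e-03 -2.964e+00] t 41.05 F [-9.2  4.1 16.9] w 16.4 30.1
shift/80: [ 0.01   0.011 -0.009] spin/.1: 4.7
[ 0.66753186  1.50773162 -0.05046807]
```

Emit:
jog_arm(targets=[{"xyz":[0,0,0],"spin":0.5},{"xyz":[0,0,0],"spin":0.6},{"xyz":[0,0,0],"spin":0.6},{"xyz":[0,0,0],"spin":0.6},{"xyz":[0,0,0],"spin":0.6},{"xyz":[0,0,0],"spin":0.6},{"xyz":[0,0,0],"spin":0.6},{"xyz":[0,0,0],"spin":0.6},{"xyz":[0,0,0],"spin":0},{"xyz":[0,0,0],"spin":0}])

```text
time: 42.3
tool_pos: [538.7, -226.4, 95.3]
tcp_rot: [3.141, -0.0, 2.85]
contact_force: [-5.0, 2.4, 8.8]
grip_width: 16.5
finger_force: 30.8
```

```bash
python3 -c "
from go import *
go([537.1,-225.7,97],-.073-.24+np.pi);print(bot.get_obs()['moment'])"
```

```text
at [ 538.7 -226.4   95.3] rpy [ 3.141 -0.     2.85 ] t 42.3 F [-5.   2.4  8.8] w 16.5 30.8
shift/80: [ 0.022  0.003 -0.022] spin/.1: 0.21
[0.97633265 0.6108771  0.28358382]
```

Emit:
jog_arm(targets=[{"xyz":[0,0,0],"spin":0},{"xyz":[0,0,0],"spin":0},{"xyz":[0,0,0],"spin":0},{"xyz":[0,0,0],"spin":0},{"xyz":[0,0,-0.08],"spin":0},{"xyz":[0,0,-0.15],"spin":0},{"xyz":[0,0,-0.3],"spin":0},{"xyz":[0,0,-0.4],"spin":0},{"xyz":[0,0,-0.3],"spin":0},{"xyz":[0,0,-0.1],"spin":0}], gripper=50)

```text
time: 43.55
tool_pos: [539.8, -226.7, 203.0]
tcp_rot: [-3.141, 0.004, 2.85]
contact_force: [0.5, 0.4, -1.8]
grip_width: 45.9
finger_force: 0.0
```

```bash
python3 led3.py
python3 - <<'E'
from go import *
im=bot.capture("scene"); g=im.min(2)[215:320,250:320]
# white line on the bar: brightest blob near the knob; predicted for turn t and push d
from numpy import *
A=array([544.6,-228.2,88.7]);cy,sy=cos(-.073),sin(-.073)
up=array([k*cy,k*sy,h]);lf=array([-sy,cy,0]);a=array([-h*cy,-h*sy,k])
for t in(0,.48,.96,1.44):
    th=.72-t;b=up*cos(th)+lf*sin(th)
    print(t,proj("scene",[A+32*a+27*b,A+32*a,A+32*a-27*b]).round(0).tolist(),proj("top",[A+32*a+27*b,A+32*a]).round(0).tolist())
for n,x0,y0,w,hh in(("scene",262,268,45,40),("top",340,155,22,26)):
    im=bot.capture(n);c=cv2.resize(im[y0:y0+hh,x0:x0+w],None,fx=6,fy=6,interpolation=cv2.INTER_CUBIC)
    m=((c.min(2)>150)&(c.max(2).astype(int)-c.min(2)<40)).astype(uint8);nn,l,s,ct=cv2.connectedComponentsWithStats(m)
    print(n,[((ct[i]/6+[x0,y0]).round(1).tolist(),[int(s[i,0])//6+x0,int(s[i,1])//6+y0,int(s[i,2])//6,int(s[i,3])//6]) for i in range(1,nn) if 40<s[i,4]<4000])
E
```

```text
label [([566.0, 26.0], 3037), ([396.0, 141.0], 4843), ([289.0, 266.0], 5876), ([169.0, 406.0], 6203), ([149.0, 626.0], 433)]
red [([510.0, 84.0], 10804), ([145.0, 267.0], 505), ([368.0, 293.0], 851), ([13.0, 323.0], 44), ([151.0, 344.0], 502), ([439.0, 352.0], 995), ([31.0, 481.0], 1180), ([122.0, 654.0], 334)]
green [([473.0, 163.0], 827), ([544.0, 218.0], 572), ([250.0, 437.0], 818), ([325.0, 499.0], 779)]
at [ 539.7 -226.7  203. ] rpy [-3.141e+00  3.000e-03  2.850e+00] t 43.6 F [ 0.6 -0.5  0.4] w 45.8 0.0
shift/80: [0.244 2.174 1.037] spin/.1: -2.15
0 [[288.0, 275.0], [277.0, 279.0], [267.0, 283.0]] [[345.0, 165.0], [351.0, 172.0]]
0.48 [[287.0, 278.0], [277.0, 279.0], [268.0, 279.0]] [[349.0, 164.0], [351.0, 172.0]]
0.96 [[284.0, 282.0], [277.0, 279.0], [271.0, 276.0]] [[354.0, 164.0], [351.0, 172.0]]
1.44 [[279.0, 285.0], [277.0, 279.0], [276.0, 273.0]] [[357.0, 166.0], [351.0, 172.0]]
scene [([288.9, 279.4], [281, 277, 12, 4]), ([278.0, 279.2], [276, 278, 2, 1]), ([287.3, 287.1], [284, 282, 5, 8]), ([301.3, 289.1], [299, 287, 4, 2]), ([306.1, 290.0], [305, 288, 1, 2]), ([303.9, 305.3], [299, 301, 8, 6])]
top []
```

Emit:
jog_arm(targets=[{"xyz":[0,-0.2,0],"spin":0},{"xyz":[0.1,-0.4,-0.1],"spin":0},{"xyz":[0.2,-0.5,-0.1],"spin":0},{"xyz":[0.2,-0.5,0],"spin":0},{"xyz":[0.2,-0.5,0],"spin":0},{"xyz":[0.1,-0.3,0],"spin":0},{"xyz":[0,-0.1,0],"spin":0},{"xyz":[0,0,0],"spin":0},{"xyz":[0,0,0],"spin":0},{"xyz":[0,0,0],"spin":0}])

```text
time: 45.0
tool_pos: [420.8, -398.8, 216.6]
tcp_rot: [3.141, -0.0, 2.851]
contact_force: [-0.2, 0.2, -0.0]
grip_width: 45.8
finger_force: 0.0
```

Run:
```python
from go import *
go([0,0,0],0)
g=bot.capture("top").min(2)[157:184,338:364]
print("cols 338.."); 
for i,r in enumerate(g): print(157+i," ".join("%3d"%v for v in r))
print("scene"); g=bot.capture("scene").min(2)[268:302,264:306]
for i,r in enumerate(g): print(268+i," ".join("%3d"%v for v in r))
```

```text
at [ 420.8 -398.8  216.6] rpy [ 3.141 -0.     2.851] t 45.0 F [-0.2  0.2 -0. ] w 45.8 0.0
shift/80: [6.467 3.271 2.708] spin/.1: 28.51
cols 338..
157 187 183 175 166 150 124  94  78  76  76  75  73  82  82  90 100 102 103 116 135 161 178 185 188 189 189
158 181 170 164 173 173 149 106  76  70  71  72  72  84  80  88  94  90  83  86 105 132 159 178 185 188 188
159 166 146 148 174 188 172 127  81  69  69  70  71  79  79  85  86  83  76  76  84 101 129 160 179 186 187
160 140 113 119 154 177 170 129  83  69  68  68  68  72  76  80  81  78  75  74  76  83 103 136 165 179 186
161 110  84  88 118 144 143 112  76  67  66  68  69  69  78  89  92  82  73  74  75  77  84 108 140 166 181
162  85  71  72  85 102 103  86  70  66  67  66  67  68  81 102 109  95  76  73  74  73  74  87 114 149 174
163  73  68  67  69  74  76  70  67  68  67  67  64  65  81 104 115 103  82  71  71  71  70  75  93 131 164
164  69  66  66  67  66  66  67  68  67  67  65  61  64  82 111 126 114  87  74  71  69  69  70  83 119 155
165  67  67  65  66  66  67  67  66  68  67  64  61  67  97 134 149 128  90  71  66  66  6
[... 7115 characters left out ...]
 237 237 237
298 237 237 237 237 237 232 173  77  46  40  29  25  29  30  35  35  36  36  35  37  39  48  55  65  73  76  68  56  50  70 105 110  87  63  56 105 193 230 237 237 237 237
299 237 237 237 237 236 220 147  65  45  41  33  22  23  28  28  28  33  37  43  49  56  66  70  72  66  56  47  50  62 102 126 132 127 100  94 164 223 236 237 238 237 238
300 237 237 237 238 234 202 120  57  46  42  35  24  22  22  23  26  36  53  60  64  66  65  60  50  47  46  45  47  51  68  91 119 125 116 166 219 234 237 237 237 238 237
301 237 237 237 238 235 197 114  55  44  45  41  34  26  25  23  23  27  32  40  40  42  40  43  45  47  51  49  45  47  49  57  81 120 175 221 235 237 237 237 237 237 237
```

```bash
python3 -c "
from plant import bot
print(bot.close_job())"
```

```text
the job is handed in; nothing more can be done
None
```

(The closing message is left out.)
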